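# Open the ring jar on the silversmith's bench

## Task

Open the larger of the two lidded stoneware jars so the silver rings inside can be reached: lift its lid straight off by the knob and set it down gently, knob up, in the middle of the white plate, then let go. Leave the large jar and the plate where they stand, and leave the small jar shut and undisturbed.

Things in the scene. Friction and masses are not known exactly. Their poses are not given: they have to be found in the camera images.
- large_lid_knob (a point): Centre of the upright knob (cylinder, 28 mm across, 36 mm tall) on the LARGE jar's loose lid; z up. Buff stoneware, lid and knob about 0.34 kg. Knob top 18 mm above this point, lid's flat top face 18 mm below. Lid: disc 124 mm across, 8 mm thick; under it a boss 94 mm across, 8 mm deep, loose in the jar's mouth (7 mm play). Lowest face 34 mm below this point.
- large_jar: The LARGE buff stoneware jar: round, upright, 120 mm across, 100 mm tall, wall 6 mm, about 1.2 kg, standing loose on the bench, silver rings inside. Origin: centre of its underside, z up. With the lid on, the knob's centre is 126 mm above this origin.
- plate: Round white china plate, 210 mm across, 16 mm high, about 0.55 kg, loose on the bench. Its flat floor is about 160 mm across, 5 mm above the bench. Origin: centre of its underside, z up. With the lid set down on it, the knob's centre is 39 mm above this origin.
- small_lid_knob (a point): Centre of the knob on the lid of the SMALL jar, to be left alone: same buff stoneware, jar 84 mm across and 70 mm tall, lid 88 mm across, knob 22 mm across. This point is 96 mm above the bench, the knob's top 114 mm.
Mind the look-alikes: they are no part of the job. Leave any green or orange look-alike of the part that bears large_lid_knob alone.

How it is judged:
On the way:
1. the large jar's lid is lifted clear above its jar, about upright (z of large_lid_knob in the frame of large_jar above 0.15 m and horizontal distance between large_lid_knob and large_jar below 0.06 m and angle between large_lid_knob's own z axis and vertical below 0.35 rad), for 0.1 s.
At the end, for the whole second after the job is handed in: The large jar's lid lies at rest on the plate, knob up (within 10 degrees) and within 25 mm of the plate's centre; the large jar stands upright and open within 30 mm of where it was, the plate is within 30 mm of where it was, and the small jar's lid is still on, within 20 mm of where it was (horizontal distance between large_lid_knob and plate below 0.025 m and z of large_lid_knob in the frame of plate between 0.03 and 0.046 m and angle between large_lid_knob's own z axis and vertical below 0.17 rad and angle between large_jar's own z axis and vertical below 0.1 rad and distance of each of large_jar, plate from where it was at the start of the episode below 0.03 m and distance of small_lid_knob from where it was at the start of the episode below 0.02 m and linear speed of large_lid below 0.02 m/s); the robot touches nothing.
It fails at once if the lid is dropped or banged onto the plate (faster than 0.6 m/s just above it) (horizontal distance between large_lid_knob and plate below 0.08 m and z of large_lid_knob in the frame of plate below 0.06 m and linear speed of large_lid above 0.6 m/s).
It fails at once if the small jar or its lid is shifted by more than 20 mm (distance of small_lid_knob from where it was at the start of the episode above 0.02 m).
It fails at once if the large jar is knocked over (angle between large_jar's own z axis and vertical above 0.4 rad).
It also fails if it takes over 42 s, if anything falls off the work surface, if the arm or the gripper's body presses on something with over 40 N, if the wrist force passes 120 N, or if a joint passes its speed limit or range.

## Robot

A 6-joint arm with a two-finger parallel gripper is mounted at the origin on the work surface. World frame = base frame: x ahead of the robot, y to its left, z up, the work surface at z = 0. Lengths are in m, angles in rad, forces in N, time in s.
With the tool pointing down it reaches from about 0.35 to 0.725 m from the base axis. Payload 4.3 kg.
Tool frame: the origin (TCP) lies at the very end of the fingers, on their centre line; the grasp point (between the pads) lies 19 mm behind it; z points along the fingers, y is the line along which they close (so a half turn about z gives the same grasp; the last joint's range is limited). The gripper opens to 85 mm and grips with 20 to 120 N. Pads are 22 mm wide; open, the fingers measure 114 mm over their backs; the gripper's body (76 mm by 85 mm) begins 54 mm behind the grasp point. The pads swing forward as they close: fully open they stand 13 mm farther back than shut.
Start: joints at [-1.348, 0.377, 0.081, 1.274, 0, 1.46], TCP at [0.188, -0.543, 0.231] pointing down, gripper open.
Joint ranges: [-2.72, 2.72], [-0.84, 1.66], [-1.02, 1.22], [-1.77, 2.12], [-1.37, 1.28], [-3.14, 3.14]. Speed limits (rad/s): [2.57, 2.57, 3.14, 3.14, 3.14, 3.14].

## Interface

Orientations are given as a rotation vector (axis times angle).
In Python, from station import * gives the robot as it stands.
- The arm moves only by the shell command python3 -m creep 'ROWS' [FORCE]. ROWS is JSON, one flat list of numbers, 7 for each row, row after row: the shift along the world's x, y, z as a fraction of full scale, then the turn, a rotation vector about the world's x, y, z as a fraction of full scale, then the closure, from 0 (fully open) to 1 (shut). A call has 1 to 20 rows; each row is the pose to reach, as a shift and turn from the pose commanded when the call began, turning the shorter way round; what a row does not reach only later rows make up. Full scale, the value 1, is 0.1 m for a shift and 360 degrees for a turn. A row lasts 1/12 s, in which the tool goes at most 41.7 mm and 7.16 degrees, less where a joint would pass 70% of its speed; a pose out of reach is approached as far as the arm can. A call with a number of a shift or a turn outside -1 to 1 is refused whole. A call with a gripper value outside its range is refused whole. The fingers move at their own pace and stop on an object; FORCE is the grip in N (left out, the last holds). Time passes only in rows, so rows that repeat a pose let the fingers close. It gives the time, the measured TCP pose, the force, the opening and the grip force at its end, in the units of the state.
- read_state(): the state, without advancing time (a new reading comes with each control period).
- camera(name): name is "side" or "top" or "wrist"; returns (picture, depth): 384x512x3 uint8, red, green, blue; 384x512 float32, m along the optical axis (not along the pixel's ray), 0 where there is no reading.
- calibration(name): a dict with "fx", "fy", "cx", "cy" (pixels), "D" ([k1, k2, p1, p2, k3] as OpenCV has them; the pictures are not rectified), "R" (3x3) and "t" (3): a world point X has camera coordinates R X + t. Camera axes: x right, y down, z forward; pixel columns grow to the right and rows downward; lengths in m; the calibration is good to about 2 mm. A picture is of the moment at which its call begins: read the wrist's pose just before it. calibration takes no time and is no camera call; for the wrist camera it gives the pose at the moment of the call.
- hand_in(): hands the job in; it is judged then, once.
The state is a dict: "time": time; "q": joint angles; "qd": joint speeds; "joint_efforts": joint torques, N m; "tcp_pos": TCP position; "tcp_rot": TCP orientation; "force": force on the tool from outside, world axes, zero at the start; "ft_torque": the same for the moment, N m; "opening": opening from 0.0 (shut) to 1.0 (fully open); "grasp_force": force on a finger pad.
Only numpy, scipy, OpenCV 4.12 (cv2) and the standard library are available. Lean on these libraries where they do the work, as an engineer would, in place of code of your own. Each camera call takes 0.05 s, during which the arm holds its last target. There are 200 camera calls.

## Working session

There is one attempt and no reset: what is moved stays moved. The work goes in short steps, Python scripts to look and compute and a shell command to move; the robot and the scene stay as the last step left them, time stands still between calls to the robot, and variables do not carry over. Pictures are saved under pics/ and viewed, at most 10 in all, crops included, and the job is handed in when it is done.

```bash
mkdir -p pics; cat > h.py <<'E'
from station import *
import numpy as np, cv2
def snap(n):
    c=calibration(n); im,d=camera(n); np.savez(f'{n}.npz',im=im,d=d,**{k:np.array(c[k]) for k in c}); return im
def load(n):
    return np.load(f'{n}.npz')
def ray(c,u,v):
    K=np.array([[c['fx'],0,c['cx']],[0,c['fy'],c['cy']],[0,0,1]],float)
    p=cv2.undistortPoints(np.array([[[u,v]]],float),K,np.array(c['D'],float))[0,0]
    R=np.array(c['R']);return -R.T@np.array(c['t']).ravel(), R.T@np.array([p[0],p[1],1])
def onplane(c,u,v,z):
    o,r=ray(c,u,v); return o+r*(z-o[2])/r[2]
def withdepth(c,u,v):
    o,r=ray(c,u,v); return o+r*c['d'][int(v),int(u)]
E
python3 - <<'E'
from h import *
a=snap('top');b=snap('side')
cv2.imwrite('pics/top.png',cv2.resize(a[:,:,::-1],(800,600)));cv2.imwrite('pics/side.png',cv2.resize(b[:,:,::-1],(800,600)))
s=read_state();print(s)
E
```

```text
{'time': 0.1, 'q': array([-1.34828355e+00,  3.78004216e-01,  7.97655650e-02,  1.27440193e+00,
       -8.06228377e-06,  1.46052099e+00]), 'qd': array([ 4.61687939e-04, -1.76812126e-03,  2.17303816e-03, -4.80918098e-04,
       -6.22008475e-06,  1.89452823e-03]), 'joint_efforts': array([ 4.06635110e-03, -4.64693463e+01,  2.70582175e+01,  1.18881676e-02,
       -3.30402338e-05, -5.84928884e-06]), 'tcp_pos': array([ 0.18772692, -0.54287015,  0.23044855]), 'tcp_rot': array([-3.09638681e+00, -5.20028606e-01,  1.75029624e-04]), 'force': array([0.09334764, 0.11187024, 0.10023717]), 'ft_torque': array([-0.00930045,  0.01958672, -0.03246409]), 'grasp_force': 0.0, 'opening': 0.996810752074126}
```

View pics/top.png

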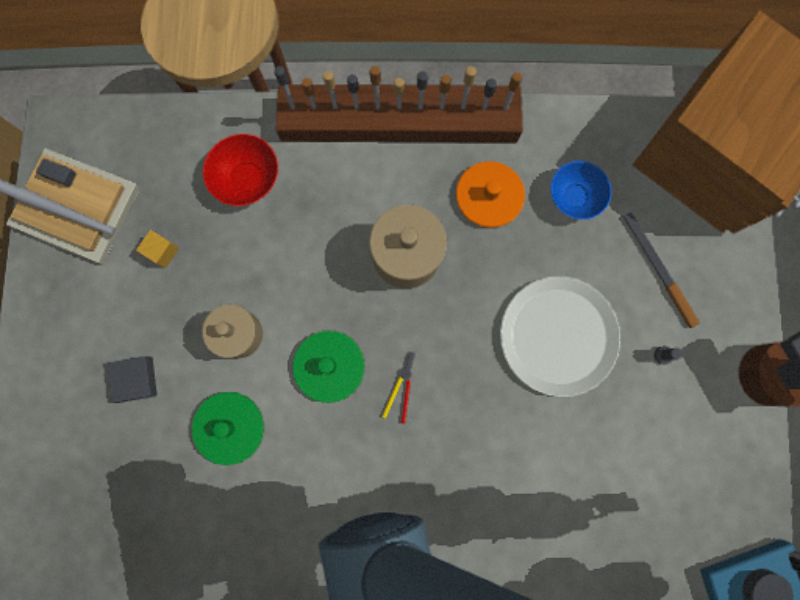

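View pics/side.png

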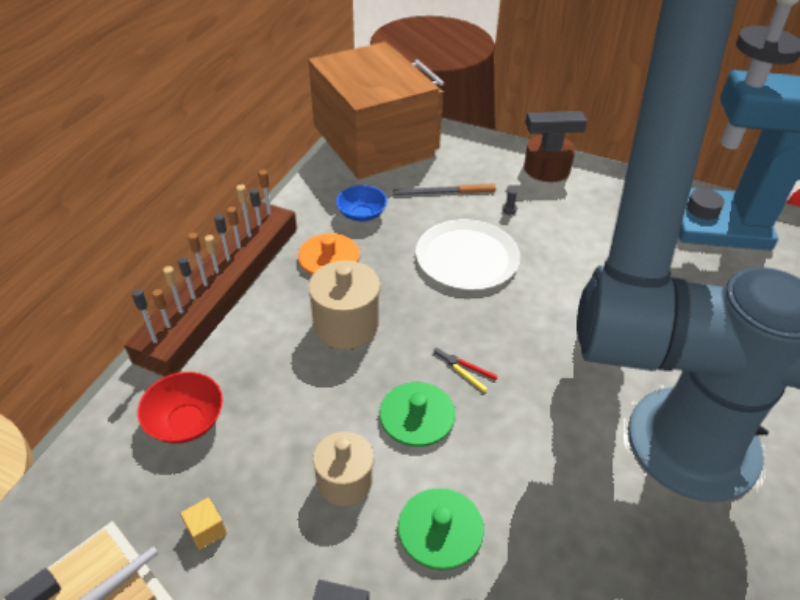

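The top view (800x600) shows the large buff jar at (408,245), with its knob top at (409,237). The small buff jar is at (231,331), and the white plate is at (560,336). The candidates are two buff jars, at (408,245) and (231,331), two green lids, at (328,366) and (228,428), and an orange lid at (490,194). The buff jar at (408,245) fits because it is the larger of the two and the right colour. Next I'll measure it and check a crop.

```bash
python3 - <<'E'
from h import *
c=load('top');im=c['im'];d=c['d']
K=np.array([[c['fx'],0,c['cx']],[0,c['fy'],c['cy']],[0,0,1]],float)
P=np.array([[withdepth(c,u,v) if d[v,u]>0 else [9,9,9] for u in range(512)] for v in range(384)])
np.save('P.npy',P)
hsv=cv2.cvtColor(im,cv2.COLOR_RGB2HSV)
vv,uu=np.mgrid[:384,:512]
def circ(mask,name,z):
    n,l,st,ce=cv2.connectedComponentsWithStats(mask.astype('uint8'))
    i=1+np.argmax(st[1:,4]); cs,_=cv2.findContours((l==i).astype('uint8'),0,1)
    cnt=max(cs,key=len)[:,0]
    W=np.array([onplane(c,u,v,z)[:2] for u,v in cnt]).astype('f4')
    e=cv2.fitEllipse(W.reshape(-1,1,2)*1000); print(name,st[i],'px',ce[i],'ellipse mm',np.round(e[0],1),np.round(e[1],1),'minc',cv2.minEnclosingCircle(W))
near=lambda u,v,r:np.hypot(uu-u*.64,vv-v*.64)<r
z=P[...,2]
circ(near(408,245,40)&(z>.095)&(z<.125),'lidtop',.108)
circ(near(408,245,40)&(z>.132)&(z<.16),'knobtop',.144)
circ(near(231,331,30)&(z>.065)&(z<.09),'smalllid',.078)
circ(near(231,331,30)&(z>.1)&(z<.13),'smallknob',.114)
circ(near(560,336,50)&(hsv[...,1]<40)&(hsv[...,2]>140),'plate',.016)
circ(near(490,194,40)&(hsv[...,1]>180),'orange',.01)
print(z[157,261],z[151,261],z[215,358])
for u,v in [(490,188),(580,190),(328,366),(516,120)]: print(u,v,np.round(P[int(v*.64),int(u*.64)],3))
cv2.imwrite('pics/crop.png',cv2.resize(im[110:260,110:410,::-1],(800,400),interpolation=2))
E
```

```text
lidtop [ 237  131   49   48 1749] px [261.02001144 154.56032018] ellipse mm [625.8   1.7] [121.3 122.3] minc ((0.6255923509597778, 0.001578435767441988), 0.062305252999067307)
knobtop [256 145  11  13 108] px [261.12962963 150.75925926] ellipse mm [624.4   2. ] [25.  28.3] minc ((0.6239655017852783, 0.002278112107887864), 0.015060005709528923)
smalllid [130 194  34  35 840] px [146.53571429 211.51904762] ellipse mm [482.9 292.2] [85.1 85.6] minc ((0.48340660333633423, 0.292080283164978), 0.04411289840936661)
smallknob [138 206  10   9  64] px [142.46875  209.890625] ellipse mm [482.6 290.6] [18.9 22. ] minc ((0.4825541079044342, 0.29060328006744385), 0.011636554263532162)
plate [ 320  177   77   77 4650] px [358.44215054 214.89913978] ellipse mm [ 485.2 -264.6] [207.3 207.6] minc ((0.4851210117340088, -0.2649827301502228), 0.10601863265037537)
orange [ 292  103   44   43 1436] px [313.36211699 123.89415042] ellipse mm [ 741.5 -147. ] [120.4 121.7] minc ((0.7412328720092773, -0.14728985726833344), 0.062134817242622375)
0.1346598735375616 0.1456567095200192 0.007951568286620136
490 188 [ 0.736 -0.139  0.055]
580 190 [ 0.752 -0.312  0.008]
328 366 [0.428 0.133 0.057]
516 120 [ 0.867 -0.19   0.05 ]
```

View pics/crop.png

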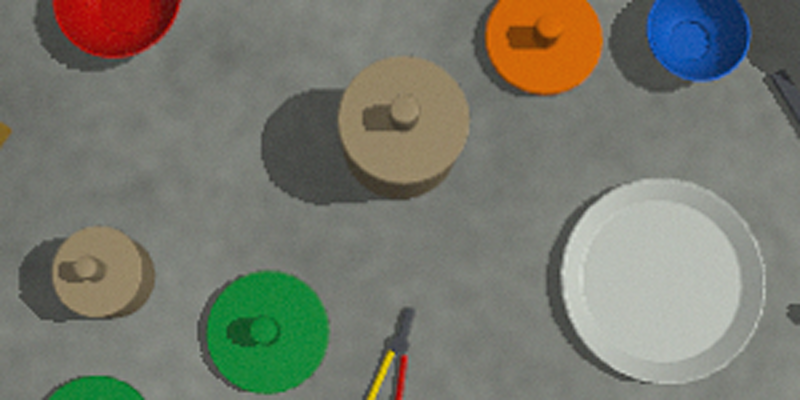

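The crop confirms it. The large buff jar, with its lid centre near (404,120), has a lid 122 mm across. The small jar at (100,270) has an 86 mm lid. The target knob is at (0.625, 0.002) and the plate is at (0.485, -0.265). Next I travel over to the knob.

```bash
python3 -m creep '[0.8,1,0.2,0,0,0.035,0, 0.8,1,0.2,0,0,0.035,0, 0.8,1,0.2,0,0,0.035,0, 0.8,1,0.2,0,0,0.035,0]' 40
python3 -m creep '[0.8,1,0,0,0,0.035,0, 0.8,1,0,0,0,0.035,0, 0.8,1,0,0,0,0.035,0, 0.8,1,0,0,0,0.035,0]'
```

```text
time: 0.43
tcp_pos: [0.2708, -0.4388, 0.2522]
tcp_rot: [-3.018, -0.865, -0.004]
force: [-0.7, 0.4, 0.9]
opening: 1.0
grasp_force: 0.0
time: 0.77
tcp_pos: [0.3506, -0.3384, 0.2511]
tcp_rot: [-2.904, -1.192, -0.004]
force: [-0.0, 1.3, -0.3]
opening: 0.999
grasp_force: 0.0
```

```bash
for i in 1; do python3 -m creep '[0.8,1,0,0,0,0.035,0, 0.8,1,0,0,0,0.035,0, 0.8,1,0,0,0,0.035,0, 0.8,1,0,0,0,0.035,0]'; done
python3 -m creep '[0.8,1,0,0,0,0.035,0, 0.8,1,0,0,0,0.035,0, 0.8,1,0,0,0,0.035,0, 0.8,1,0,0,0,0.035,0]'
python3 -m creep '[0.8,1,0,0,0,0.035,0, 0.8,1,0,0,0,0.035,0, 0.8,1,0,0,0,0.035,0, 0.8,1,0,0,0,0.035,0]'
python3 -m creep '[0.36,0.45,-0.5,0,0,0.02,0, 0.36,0.45,-0.5,0,0,0.02,0, 0.36,0.45,-0.5,0,0,0.02,0, 0.36,0.45,-0.5,0,0,0.02,0, 0.36,0.45,-0.5,0,0,0.02,0, 0.36,0.45,-0.5,0,0,0.02,0]'
```

```text
time: 1.1
tcp_pos: [0.4306, -0.2389, 0.251]
tcp_rot: [-2.756, -1.504, -0.004]
force: [0.2, -0.1, -0.4]
opening: 1.003
grasp_force: 0.0
time: 1.43
tcp_pos: [0.5108, -0.1394, 0.2507]
tcp_rot: [-2.575, -1.797, -0.004]
force: [-0.4, -0.6, 0.6]
opening: 0.999
grasp_force: 0.0
time: 1.77
tcp_pos: [0.5907, -0.0396, 0.2501]
tcp_rot: [-2.364, -2.068, -0.003]
force: [0.0, -0.1, -0.1]
opening: 0.996
grasp_force: 0.0
time: 2.27
tcp_pos: [0.6239, -0.0001, 0.2026]
tcp_rot: [2.237, 2.204, 0.001]
force: [0.8, -0.6, -0.1]
opening: 1.0
grasp_force: 0.0
```

```bash
python3 - <<'E'
from h import *
im=snap('wrist');c=load('wrist');d=c['d']
P=np.array([[withdepth(c,u,v) if d[v,u]>0 else [9,9,9] for u in range(512)] for v in range(384)])
z=P[...,2]
for lo,hi in((.135,.155),(.1,.116)):
    m=(z>lo)&(z<hi)&(np.hypot(P[...,0]-.625,P[...,1])<.08); q=P[m]; print(m.sum())
    if len(q): print(cv2.minEnclosingCircle(q[:,:2].astype('f4')),np.median(q[:,2]))
cv2.imwrite('pics/w1.png',im[...,::-1])
E
```

```text
911
((0.627364993095398, 0.0011412921594455838), 0.014045230112969875) 0.14467694480854007
12091
((0.627199649810791, 0.0009288194705732167), 0.062181588262319565) 0.10903012677232829
```

View pics/w1.png

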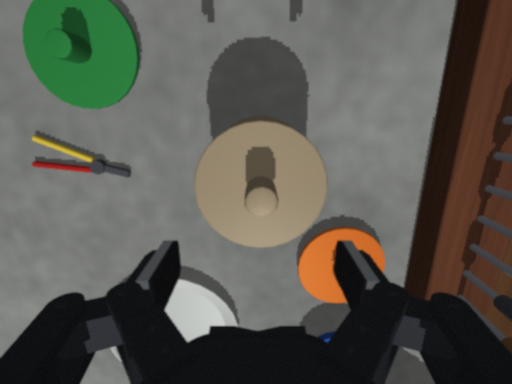

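The wrist view shows the large buff lid at (261,183), with its knob at (261,200) between the open fingers. It puts the knob at about (0.627, 0.001). I'll go straight down and close.

```bash
python3 -m creep '[0.025,0.015,-0.2,0,0,0,0, 0.025,0.015,-0.4,0,0,0,0, 0.025,0.015,-0.55,0,0,0,0, 0.025,0.015,-0.7,0,0,0,0, 0.025,0.015,-0.78,0,0,0,0, 0.025,0.015,-0.83,0,0,0,0, 0.025,0.015,-0.87,0,0,0,0, 0.025,0.015,-0.87,0,0,0,0, 0.025,0.015,-0.87,0,0,0,0]'
python3 -m creep '[0,0,0,0,0,0,0.3, 0,0,0,0,0,0,0.5, 0,0,0,0,0,0,0.6, 0,0,0,0,0,0,0.7, 0,0,0,0,0,0,0.8, 0,0,0,0,0,0,1, 0,0,0,0,0,0,1, 0,0,0,0,0,0,1, 0,0,0,0,0,0,1, 0,0,0,0,0,0,1]' 40
```

```text
time: 3.07
tcp_pos: [0.6268, 0.0028, 0.1152]
tcp_rot: [2.235, 2.206, 0.001]
force: [-0.2, 0.0, -0.4]
opening: 0.999
grasp_force: 0.0
time: 3.9
tcp_pos: [0.6267, 0.0031, 0.1147]
tcp_rot: [2.235, 2.207, 0.001]
force: [0.1, -0.5, 3.8]
opening: 0.312
grasp_force: 39.7
```

```bash
python3 -m creep '[0,0,0.03,0,0,0,1, 0,0,0.06,0,0,0,1, 0,0,0.12,0,0,0,1, 0,0,0.2,0,0,0,1, 0,0,0.3,0,0,0,1, 0,0,0.4,0,0,0,1, 0,0,0.55,0,0,0,1, 0,0,0.7,0,0,0,1, 0,0,0.8,0,0,0,1, 0,0,0.8,0,0,0,1, 0,0,0.8,0,0,0,1, 0,0,0.8,0,0,0,1]' 50
python3 - <<'E'
from h import *
im=snap('side');cv2.imwrite('pics/s2.png',im[100:300,150:400,::-1].repeat(2,0).repeat(2,1))
c=load('side');d=c['d']
E
```

```text
time: 4.9
tcp_pos: [0.626, 0.0031, 0.1937]
tcp_rot: [-2.235, -2.207, 0.001]
force: [-0.1, -0.1, -2.8]
opening: 0.307
grasp_force: 49.5
```

View pics/s2.png

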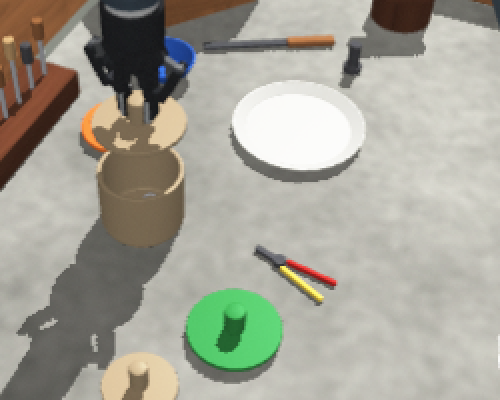

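The side view shows the lid held level at (138,122) in the crop, above the open jar at (140,190). The jar hasn't moved. Now I carry the lid to the plate.

```bash
python3 -m creep '[-0.05,-0.1,0,0,0,0,1, -0.15,-0.28,0,0,0,0,1, -0.26,-0.5,0,0,0,0,1, -0.36,-0.7,0,0,0,0,1, -0.47,-0.9,0,0,0,0,1]'
python3 -m creep '[-0.1,-0.2,0,0,0,0,1, -0.21,-0.4,0,0,0,0,1, -0.31,-0.6,0,0,0,0,1, -0.42,-0.8,0,0,0,0,1, -0.47,-0.9,0,0,0,0,1]'
python3 -m creep '[-0.1,-0.2,0,0,0,0,1, -0.21,-0.4,0,0,0,0,1, -0.31,-0.6,0,0,0,0,1, -0.4,-0.75,0,0,0,0,1, -0.46,-0.86,0,0,0,0,1, -0.47,-0.88,0,0,0,0,1, -0.47,-0.88,0,0,0,0,1, -0.47,-0.88,0,0,0,0,1]'
```

```text
time: 5.37
tcp_pos: [0.5779, -0.0883, 0.1934]
tcp_rot: [-2.235, -2.206, 0.002]
force: [-0.6, -0.5, -2.6]
opening: 0.307
grasp_force: 49.6
time: 5.78
tcp_pos: [0.53, -0.1794, 0.1936]
tcp_rot: [-2.238, -2.204, 0.003]
force: [0.7, 0.6, -2.7]
opening: 0.311
grasp_force: 49.6
time: 6.45
tcp_pos: [0.4856, -0.2643, 0.1942]
tcp_rot: [-2.235, -2.207, -0.001]
force: [-0.4, 0.1, -3.0]
opening: 0.311
grasp_force: 49.7
```

```bash
python3 -m creep '[0,0,-0.1,0,0,0,1, 0,0,-0.25,0,0,0,1, 0,0,-0.4,0,0,0,1, 0,0,-0.55,0,0,0,1, 0,0,-0.7,0,0,0,1, 0,0,-0.85,0,0,0,1, 0,0,-0.95,0,0,0,1, 0,0,-1,0,0,0,1]'
python3 -m creep '[0,0,-0.1,0,0,0,1, 0,0,-0.2,0,0,0,1, 0,0,-0.3,0,0,0,1, 0,0,-0.4,0,0,0,1, 0,0,-0.48,0,0,0,1, 0,0,-0.53,0,0,0,1, 0,0,-0.57,0,0,0,1, 0,0,-0.6,0,0,0,1, 0,0,-0.6,0,0,0,1, 0,0,-0.6,0,0,0,1]'
```

```text
time: 7.12
tcp_pos: [0.4846, -0.2634, 0.0922]
tcp_rot: [-2.232, -2.206, 0.0]
force: [0.5, 0.9, -3.2]
opening: 0.313
grasp_force: 49.6
time: 7.95
tcp_pos: [0.4855, -0.2651, 0.0345]
tcp_rot: [2.235, 2.207, 0.0]
force: [0.2, 0.5, -1.8]
opening: 0.309
grasp_force: 49.6
```

```bash
python3 -m creep '[0,0,-0.01,0,0,0,1, 0,0,-0.02,0,0,0,1, 0,0,-0.03,0,0,0,1, 0,0,-0.04,0,0,0,1, 0,0,-0.04,0,0,0,1]'
python3 -m creep '[0,0,-0.01,0,0,0,1, 0,0,-0.02,0,0,0,1, 0,0,-0.02,0,0,0,1, 0,0,-0.02,0,0,0,1]'
```

```text
time: 8.37
tcp_pos: [0.4853, -0.2649, 0.0302]
tcp_rot: [-2.235, -2.207, -0.0]
force: [0.4, -1.0, -3.9]
opening: 0.313
grasp_force: 49.6
time: 8.7
tcp_pos: [0.4853, -0.2649, 0.0282]
tcp_rot: [-2.236, -2.207, -0.0]
force: [-0.7, -0.2, -3.2]
opening: 0.309
grasp_force: 49.6
```

```bash
python3 -m creep '[0,0,-0.01,0,0,0,1, 0,0,-0.01,0,0,0,1, 0,0,-0.01,0,0,0,1]'
python3 -m creep '[0,0,-0.01,0,0,0,1, 0,0,-0.01,0,0,0,1, 0,0,-0.01,0,0,0,1]'
```

```text
time: 8.95
tcp_pos: [0.4854, -0.2651, 0.0277]
tcp_rot: [2.235, 2.207, 0.0]
force: [-1.4, 0.8, 1.0]
opening: 0.309
grasp_force: 50.0
time: 9.2
tcp_pos: [0.4855, -0.2651, 0.0277]
tcp_rot: [2.235, 2.207, 0.0]
force: [-4.2, 1.3, 10.0]
opening: 0.31
grasp_force: 51.0
```

The wrist force shows contact, so the lid is seated. I release and retreat straight up.

```bash
python3 -m creep '[0,0,0.01,0,0,0,0.65, 0,0,0.01,0,0,0,0.6, 0,0,0.01,0,0,0,0.5, 0,0,0.01,0,0,0,0.3, 0,0,0.01,0,0,0,0.1, 0,0,0.01,0,0,0,0, 0,0,0.01,0,0,0,0, 0,0,0.01,0,0,0,0]' 20
python3 -m creep '[0,0,0.1,0,0,0,0, 0,0,0.25,0,0,0,0, 0,0,0.45,0,0,0,0, 0,0,0.7,0,0,0,0, 0,0,1,0,0,0,0, 0,0,1,0,0,0,0]'
python3 -m creep '[0,0.3,0.8,0,0,0,0, 0,0.8,0.8,0,0,0,0, 0,0.8,0.8,0,0,0,0, 0,0.8,0.8,0,0,0,0, 0,0.8,0.8,0,0,0,0]'
python3 - <<'E'
from h import *
im=snap('side');cv2.imwrite('pics/s3.png',cv2.resize(im[80:300,150:400,::-1],(500,440)))
im=snap('top');c=load('top');d=c['d']
P=np.array([[withdepth(c,u,v) if d[v,u]>0 else [9,9,9] for u in range(512)] for v in range(384)])
for lo,hi,x,y,r in((.015,.03,.485,-.265,.066),(.048,.065,.485,-.265,.03),(.09,.11,.626,.001,.08)):
    m=(P[...,2]>lo)&(P[...,2]<hi)&(np.hypot(P[...,0]-x,P[...,1]-y)<r);q=P[m]
    print(m.sum(),cv2.minEnclosingCircle(q[:,:2].astype('f4')) if len(q) else 0, np.median(q[:,2]) if len(q) else 0)
cv2.imwrite('pics/t3.png',im[...,::-1])
E
```

```text
time: 9.87
tcp_pos: [0.4853, -0.265, 0.0272]
tcp_rot: [-2.236, -2.207, -0.0]
force: [0.3, -0.5, -0.8]
opening: 1.002
grasp_force: 0.0
time: 10.37
tcp_pos: [0.4886, -0.2672, 0.134]
tcp_rot: [2.228, 2.2, 0.003]
force: [0.8, 0.2, -0.4]
opening: 1.0
grasp_force: 0.0
time: 10.78
tcp_pos: [0.4863, -0.1844, 0.2092]
tcp_rot: [2.23, 2.207, 0.001]
force: [-0.7, 0.2, -0.0]
opening: 1.004
grasp_force: 0.0
528 ((0.48410359025001526, -0.2658367455005646), 0.0631851851940155) 0.021830016739458835
0 0 0
401 ((0.6263878345489502, 0.003700750647112727), 0.06041182577610016) 0.10004893619630495
```

View pics/s3.png

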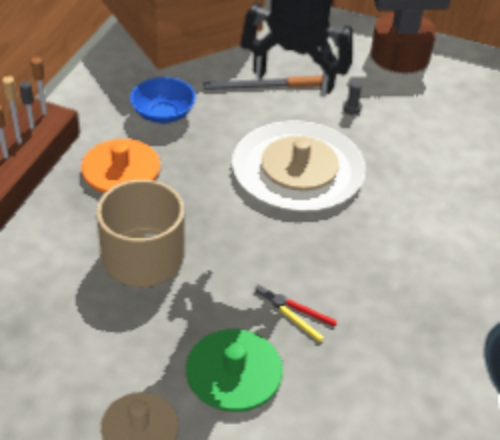

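View pics/t3.png

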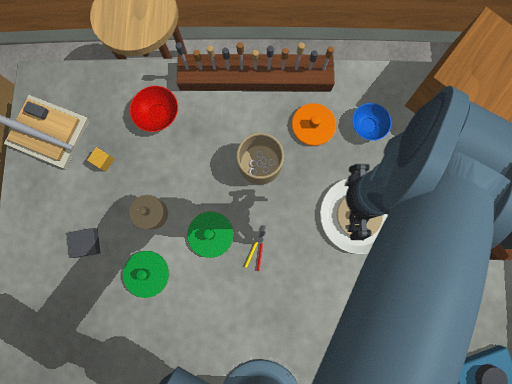

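The side view shows the lid flat and knob up at (300,160), in the middle of the plate. The top view shows the jar open at (260,158) with the rings inside, and the small jar still lidded at (149,212). The gripper is clear, so I'm handing in.

```bash
python3 -c "
from station import *
print(hand_in())"
```

```text
the job is handed in; nothing more can be done
None
```

I lifted the large jar's lid off by its knob, set it knob up in the middle of the white plate and let go; the jar is open where it stood, the small jar is still shut, and the job is handed in (no verdict was returned).

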